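Heft two objective cans, store the lighter, present the heavier

TASK

One of the two look-alike closed objective cans on the felt-lined tray holds the heavy immersion objective, the other a light low-power one: lift them to feel which is heavier. Store the lighter can fully home in a free socket of the slanted white rack and let it go, then finish while holding the heavier can up over the tray, upright and at least 10 cm above it, ready to be handed over (do not put it down). Do not drop or tip the cans, and leave the other things on the bench where they are.

Things in the scene. Friction and masses are not known exactly. Their poses are not given: they have to be found in the camera images.
- can_a: look-alike closed objective can: silver body 44 mm across with a white band, fixed black ribbed cap 49 mm across, 78 mm tall. Origin: centre of its underside; z up its axis. Grip the cap, 52 to 78 mm up. It starts standing on the tray. Which of the two is heavier changes with the start and cannot be seen; both weigh 0.1 to 0.4 kg, the heavier at least 1.2 N more. Contents have 2 mm of play.
- can_b: look-alike closed objective can: silver body 44 mm across with a white band, fixed black ribbed cap 49 mm across, 78 mm tall. Origin: centre of its underside; z up its axis. Grip the cap, 52 to 78 mm up. It starts standing on the tray. Which of the two is heavier changes with the start and cannot be seen; both weigh 0.1 to 0.4 kg, the heavier at least 1.2 N more. Contents have 2 mm of play.
- tray: fixed shallow grey plastic tray, 170 x 270 mm (x, y), rim 18 mm high, lined with blue felt whose top is 8 mm above the bench; small loop handles at its two y ends. Origin: centre of its underside.
- rack: fixed white storage rack with aluminium base and cheeks, 88 x 249 mm (x, y), its top face slanted 20 degrees so that it faces its front (-x), 57 mm high at the front edge and 85 mm at the back. Three sockets side by side along y, 75 mm apart; the one at the -y end is taken by a can with a yellow band, fixed there, whose top rises to about 122 mm. Origin: centre of its underside.
- socket_0 (a point): free socket at the rack's +y end: centre of its floor, where a can at home has its origin (it stands out 44 mm). A bore 46.5 mm wide, 34 mm deep, chamfered, slanted 0.35 rad from vertical, its mouth towards the rack's front. Axes as the rack's (z vertical): the bore's axis is (-0.343, 0, 0.939) in them.
- socket_1 (a point): free socket at the rack's middle: centre of its floor, where a can at home has its origin (it stands out 44 mm). A bore 46.5 mm wide, 34 mm deep, chamfered, slanted 0.35 rad from vertical, its mouth towards the rack's front. Axes as the rack's (z vertical): the bore's axis is (-0.343, 0, 0.939) in them.
- bottle: loose amber bottle with black cap, a bystander, 52 mm across, 104 mm tall. Origin: centre of its underside.
- small_beaker: loose glass beaker, a bystander, 71 mm across, 88 mm tall. Origin: centre of its underside.
- vial_red: loose small vial with red cap, a bystander, 15 mm across, 31 mm tall. Origin: centre of its underside.
- vial_orange: loose small vial with orange cap, a bystander, 15 mm across, 31 mm tall. Origin: centre of its underside.

How it is judged:
By the outcome, as a careful person would: the job done as asked, in the order asked, and still so for the second after the job is handed in, while the arm keeps its last pose, push and grip.
It also fails if it takes over 72 s, if anything falls off the work surface, if the arm or the gripper's body presses on something with over 40 N, if the wrist force passes 120 N, or if a joint passes its speed limit or range.

ROBOT

A 6-joint arm with a two-finger parallel gripper is mounted at the origin on a cart in front of the work surface, level with it; the furniture and walls round the work are solid. World frame = base frame: x ahead of the robot, y to its left, z up, the work surface at z = 0. Lengths are in m, angles in rad, forces in N, time in s.
With the tool pointing down it reaches from about 0.325 to 0.775 m from the base axis. Payload 5.5 kg.
Tool frame: the origin (TCP) lies midway between the tips of the shut fingers; the grasp point (between the pads) lies 19 mm behind it; z points along the fingers, y is the line along which they close (so a half turn about z gives the same grasp; the last joint's range is limited). The gripper opens to 88 mm and grips with 3 to 60 N. Pads are 20 mm wide; open, the fingers measure 115 mm over their backs; the gripper's body (75 mm by 178 mm) begins 61 mm behind the grasp point.
Start: joints at [-1.373, 0.091, 1.231, -0, 1.82, -0.057], TCP at [0.151, -0.581, 0.223] pointing down, gripper open.
Joint ranges: [-2.87, 2.87], [-0.86, 2.18], [0.17, 2.46], [-1.51, 4.65], [0.06, 2.69], [-2.65, 2.65]. Speed limits (rad/s): [2.57, 2.57, 3.01, 3.14, 3.14, 3.14].

INTERFACE

Orientations are given as a 3x3 rotation matrix whose columns are the frame's x, y, z axes.
In Python, from plant import r gives the robot as it stands.
- The arm moves only by the tool step_arm, never from a script. Its argument "steps" is a list of rows, each an object of numbers: "tx", "ty", "tz": the shift along the world's x, y, z in mm; "wx", "wy", "wz": the turn, a rotation vector about the world's x, y, z in degrees. In form: [{"tx": .., "ty": .., "tz": .., "wx": .., "wy": .., "wz": ..}, ...]. A call has 1 to 8 rows; each row is the pose to reach, as a shift and turn from the pose commanded when the call began; what a row does not reach only later rows make up. A row lasts 1/8 s, in which the tool goes at most 62.5 mm and 10.7 degrees, less where a joint would pass 70% of its speed; a pose out of reach is approached as far as the arm can. A call with a gripper value outside its range is refused whole. "grip" is the closure, from 0 (fully open) to 1 (shut), set as the call begins (left out, the last holds). The fingers move at their own pace and stop on an object; the grip force is fixed at half the most. Time passes only in rows, so rows that repeat a pose let the fingers close. It gives the time, the measured TCP pose, the force, the opening and the grip force at its end, in the units of the state.
- r.get_obs(): the state, without advancing time (a new reading comes with each control period).
- r.grab_frame(name): name is "scene" or "top"; returns (picture, depth): 480x640x3 uint8, red, green, blue; 480x640 float32, m along the optical axis (not along the pixel's ray), 0 where there is no reading.
- r.camera_model(name): a dict with "fx", "fy", "cx", "cy" (pixels), "extrinsics" (4x4, takes a point from world to camera coordinates). Camera axes: x right, y up, looking along -z (the intrinsics and any distortion apply to the point x, -y, -z); pixel columns grow to the right and rows downward; lengths in m; the calibration is good to about 2 mm. A picture is of the moment at which its call begins. camera_model takes no time and is no camera call.
- r.job_done(): hands the job in; it is judged then, once.
Trained networks look in the newest picture that a camera, given by its name, has taken for a name from the list of things; names that differ only in an ending like _2 or _b are one class to them, and where a whole thing is asked for, a point or a joint stands for the part that bears it (a point fixed in the world has none). Each returns a list of dicts, best first, with "p" (0 to 1); they miss things now and then, are a little off and sometimes report something else, mostly with a low value. They report only what shows in the picture. A call takes as long as a camera call.
- r.boxes_of(query, camera): "centre" ([column, row] in pixels, amid what is visible of it).
The state is a dict: "time": time; "joint_positions": joint angles; "dq": joint speeds; "joint_torque": joint torques, N m; "tool_pos": TCP position; "orientation": TCP orientation; "ft_force": force on the tool from outside, world axes, zero at the start; "moment": the same for the moment, N m; "gripper_width": finger opening in m; "grip_force": force on a finger pad.
Only numpy, scipy, OpenCV 4.12 (cv2) and the standard library are available. Lean on these libraries where they do the work, as an engineer would, in place of code of your own. Each camera call takes 0.05 s, during which the arm holds its last target. There are 200 camera calls.

## Working session

There is one attempt and no reset: what is moved stays moved. The work goes in short steps, Python scripts to look and compute and a tool call to move; the robot and the scene stay as the last step left them, time stands still between calls to the robot, and variables do not carry over. Pictures are saved under pics/ and viewed, at most 10 in all, crops included, and the job is handed in when it is done.

Besides the shell and the picture viewer there is one more tool, called after ">>>" as name(argument=value, ...) on one line, values as JSON. step_arm: Moves the arm, as the interface text tells. Its arguments: {"type":"object","properties":{"steps":{"type":"array"},"grip":{"type":"number"}},"required":["steps"]}

```bash
mkdir -p pics; ls; cat > h.py <<'E'
import numpy as np, cv2
from plant import r
def look(cam,fn=None):
    p,d=r.grab_frame(cam)
    if fn: cv2.imwrite('pics/'+fn,cv2.cvtColor(p,cv2.COLOR_RGB2BGR))
    return p,d
def pts(cam,d):
    m=r.camera_model(cam); v,u=np.mgrid[:480,:640]
    P=np.stack([(u-m['cx'])/m['fx']*d,-(v-m['cy'])/m['fy']*d,-d],-1)
    E=np.array(m['extrinsics']); W=(P-E[:3,3])@E[:3,:3]
    W[d<=0]=np.nan
    return W
E
python3 - <<'E'
from h import *
for c in ('scene','top'):
    p,d=look(c,c+'1.png'); W=pts(c,d); np.save(c+'W.npy',W)
    print(c,{k:v for k,v in r.camera_model(c).items() if k!='extrinsics'})
    for q in ['can_a','tray','rack','socket_0','bottle','small_beaker','vial_red','vial_orange']:
        for b in r.boxes_of(q,c)[:4]:
            u,v=np.round(b['centre']).astype(int); print(q,round(b['p'],2),u,v,W[v,u].round(3))
o=r.get_obs(); print(o['time'],o['orientation'],o['ft_force'])
E
```

```text
pics
scene {'fx': 486.4829290682948, 'fy': 486.4829290682948, 'cx': 325.7684093834671, 'cy': 237.18746475965526}
can_a 0.8 292 211 [0.541 0.132 0.064]
can_a 0.63 250 182 [0.516 0.263 0.061]
tray 0.75 271 219 [0.525 0.196 0.007]
rack 0.74 384 367 [ 0.46  -0.255  0.113]
socket_0 0.8 380 369 [ 0.451 -0.258  0.119]
socket_0 0.73 287 322 [ 0.423 -0.062  0.02 ]
bottle 0.6 443 239 [ 0.728 -0.076  0.062]
bottle 0.54 270 220 [0.523 0.197 0.005]
small_beaker 0.82 373 174 [0.734 0.141 0.072]
small_beaker 0.72 270 220 [0.523 0.197 0.005]
vial_red 0.62 285 322 [ 0.419 -0.062  0.023]
vial_orange 0.66 279 339 [ 0.397 -0.084  0.02 ]
top {'fx': 467.5837096891022, 'fy': 467.5837096891022, 'cx': 328.64370175403894, 'cy': 246.41978960314435}
can_a 0.75 276 263 [0.56  0.153 0.088]
can_a 0.55 213 279 [0.525 0.28  0.084]
tray 0.62 248 275 [0.536 0.224 0.005]
tray 0.19 215 275 [0.534 0.275 0.086]
rack 0.9 439 292 [ 0.506 -0.187  0.032]
socket_0 0.96 442 294 [ 0.502 -0.193  0.034]
bottle 0.62 379 174 [ 0.74  -0.051  0.104]
small_beaker 0.62 274 167 [0.777 0.173 0.002]
vial_red 0.35 375 332 [ 0.419 -0.053  0.026]
vial_red 0.23 245 275 [0.536 0.23  0.009]
vial_orange 0.45 385 340 [ 0.404 -0.074  0.03 ]
0.9 [[ 9.67706118e-01  2.52081078e-01  5.14661209e-06]
 [ 2.52081077e-01 -9.67706112e-01 -1.03997872e-04]
 [-2.12354878e-05  1.01936741e-04 -9.99999995e-01]] [0.55838946 0.8333719  0.03630777]
```

View pics/top1.png

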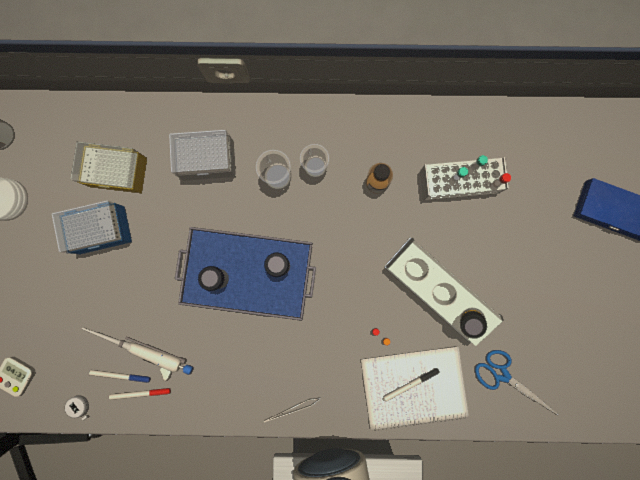

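View pics/scene1.png

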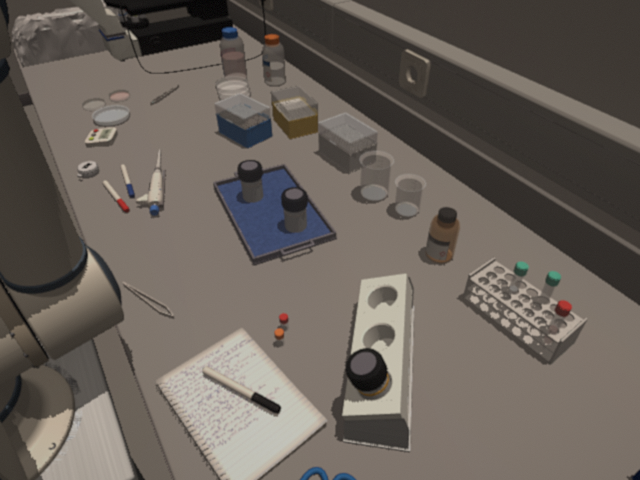

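The top view shows cans at (276,265) and (211,278) on the tray. The rack's free sockets are at (416,268) and (444,293), and the yellow-banded can is at (474,323). The rack is yawed about -43°, with its front facing lower left. The scene view agrees with this. Next I'll measure the caps and sockets precisely.

```bash
cat > m.py <<'E'
from h import *
# caps
for c in ('top','scene'):
    W=np.load(c+'W.npy')
    for g in ([.56,.15],[.525,.28]):
        k=(np.hypot(W[...,0]-g[0],W[...,1]-g[1])<.05)&(W[...,2]>.079)&(W[...,2]<.095)
        q=W[k]; (u,v),rad=cv2.minEnclosingCircle((q[:,:2]*1000).astype(np.float32))
        print(c,'cap',k.sum(),q.mean(0).round(4),(u,v),rad,np.percentile(q[:,2],[10,50,90]).round(4))
    # rack plane
    P0=np.array([.52,-.16])
    k=(np.hypot(W[...,0]-P0[0],W[...,1]-P0[1])<.09)&(W[...,2]>.05)&(W[...,2]<.092)
    q=W[k]; rng=np.random.default_rng(0); best=0
    for _ in range(500):
        s=q[rng.choice(len(q),3,False)]; n=np.cross(s[1]-s[0],s[2]-s[0]); n/=np.linalg.norm(n)+1e-12
        if abs(n[2])<.85: continue
        i=abs((q-s[0])@n)<.003
        if i.sum()>best: best=i.sum(); I=i
    a=q[I]; o=a.mean(0); n=np.linalg.svd(a-o,full_matrices=False)[2][2]; n*=np.sign(n[2])
    print(c,'plane',best,len(q),o.round(4),n.round(4),'tilt',np.degrees(np.arccos(n[2])),'front yaw',np.degrees(np.arctan2(n[1],n[0])))
    # plane coords: ex=uphill (rack +x), ey
    f=np.array([n[0],n[1],0]);f/=np.linalg.norm(f); ey=np.cross(n,-f); ey/=np.linalg.norm(ey); ex=np.cross(ey,n)
    m=r.camera_model(c);E=np.array(m['extrinsics']);C=-E[:3,:3].T@E[:3,3]
    v,u=np.mgrid[:480,:640]
    D=np.stack([(u-m['cx'])/m['fx'],-(v-m['cy'])/m['fy'],-np.ones(u.shape)],-1)@E[:3,:3]
    X=C+D*(((o-C)@n)/(D@n))[...,None]
    h=(W-o)@n; x=(X-o)@ex; y=(X-o)@ey
    for s in ((.56,-.142),(.502,-.193)):
        s3=np.array([*s,.07]); s3[2]=o[2]-((s3[:2]-o[:2])@n[:2])/n[2]
        cx,cy=(s3-o)@ex,(s3-o)@ey
        for _ in range(8):
            k=(np.hypot(x-cx,y-cy)<.031)&((h<-.004)|np.isnan(h)); cx,cy=x[k].mean(),y[k].mean()
        (a1,b1),rr=cv2.minEnclosingCircle(np.stack([x[k],y[k]],-1).astype(np.float32)*1000)
        M=o+ex*cx+ey*cy; M2=o+ex*a1/1000+ey*b1/1000
        print(c,'mouth',k.sum(),M.round(4),'circ',M2.round(4),rr,'floor',(M-.034*n).round(4))
E
python3 m.py
```

```text
top cap 462 [0.5573 0.1537 0.0848] (557.4947509765625, 154.2044219970703) 25.170169830322266 [0.0824 0.0849 0.087 ]
top cap 476 [0.5273 0.2865 0.0848] (527.4658203125, 287.38751220703125) 25.327558517456055 [0.0823 0.085  0.087 ]
top plane 2090 2610 [ 0.5218 -0.1656  0.0706] [-0.2616  0.2243  0.9388] tilt 20.154945047614834 front yaw 139.39568750795942
top mouth 400 [ 0.5521 -0.1309  0.0708] circ [ 0.5509 -0.1319  0.0707] 28.476430892944336 floor [ 0.561  -0.1385  0.0388]
top mouth 397 [ 0.5031 -0.1877  0.0707] circ [ 0.5048 -0.1853  0.0706] 26.210241317749023 floor [ 0.5119 -0.1953  0.0387]
scene cap 368 [0.5542 0.148  0.0845] (555.0528564453125, 151.6688995361328) 25.439767837524414 [0.0819 0.0848 0.0863]
scene cap 298 [0.5241 0.2811 0.0843] (524.3800048828125, 284.20709228515625) 25.62240219116211 [0.0813 0.0848 0.0862]
scene plane 2767 3730 [ 0.5294 -0.1628  0.0722] [-0.2579  0.2245  0.9397] tilt 19.996116450805946 front yaw 138.95938437676236
scene mouth 477 [ 0.5494 -0.1358  0.0712] circ [ 0.5523 -0.1326  0.0712] 25.7119083404541 floor [ 0.5582 -0.1434  0.0393]
scene mouth 603 [ 0.5013 -0.192   0.0714] circ [ 0.5028 -0.194   0.0723] 25.547019958496094 floor [ 0.5101 -0.1996  0.0395]
```

>>> step_arm(steps=[{"tx": 405, "ty": 734, "tz": -20, "wz": 34.6}, {"tx": 405, "ty": 734, "tz": -20, "wz": 34.6}, {"tx": 405, "ty": 734, "tz": -20, "wz": 34.6}, {"tx": 405, "ty": 734, "tz": -20, "wz": 34.6}, {"tx": 405, "ty": 734, "tz": -20, "wz": 34.6}, {"tx": 405, "ty": 734, "tz": -20, "wz": 34.6}, {"tx": 405, "ty": 734, "tz": -20, "wz": 34.6}, {"tx": 405, "ty": 734, "tz": -20, "wz": 34.6}], grip=0)

```text
$.steps[0]: bad value
```

>>> step_arm(steps=[{"tx": 60, "ty": 0, "tz": 0, "wx": 0, "wy": 0, "wz": 5}], grip=0)

```text
time: 1.02
tool_pos: [0.2088, -0.5816, 0.2232]
orientation: [[0.943, 0.332, -0.001], [0.332, -0.943, -0.001], [-0.001, 0.001, -1.0]]
ft_force: [0.3, -1.0, -0.6]
gripper_width: 0.0876
grip_force: 0.0
```

>>> step_arm(steps=[{"tx": 345, "ty": 734, "tz": -20, "wx": 0, "wy": 0, "wz": 29.6}, {"tx": 345, "ty": 734, "tz": -20, "wx": 0, "wy": 0, "wz": 29.6}, {"tx": 345, "ty": 734, "tz": -20, "wx": 0, "wy": 0, "wz": 29.6}, {"tx": 345, "ty": 734, "tz": -20, "wx": 0, "wy": 0, "wz": 29.6}, {"tx": 345, "ty": 734, "tz": -20, "wx": 0, "wy": 0, "wz": 29.6}, {"tx": 345, "ty": 734, "tz": -20, "wx": 0, "wy": 0, "wz": 29.6}, {"tx": 345, "ty": 734, "tz": -20, "wx": 0, "wy": 0, "wz": 29.6}, {"tx": 345, "ty": 734, "tz": -20, "wx": 0, "wy": 0, "wz": 29.6}])

```text
time: 2.02
tool_pos: [0.4244, -0.1264, 0.2106]
orientation: [[0.654, 0.757, 0.001], [0.757, -0.654, -0.0], [0.0, 0.001, -1.0]]
ft_force: [1.4, -0.1, 0.4]
gripper_width: 0.0877
grip_force: 0.0
```

>>> step_arm(steps=[{"tx": 132, "ty": 279, "tz": -60, "wx": 0, "wy": 0, "wz": 0}, {"tx": 132, "ty": 279, "tz": -60, "wx": 0, "wy": 0, "wz": 0}, {"tx": 132, "ty": 279, "tz": -60, "wx": 0, "wy": 0, "wz": 0}, {"tx": 132, "ty": 279, "tz": -60, "wx": 0, "wy": 0, "wz": 0}, {"tx": 132, "ty": 279, "tz": -60, "wx": 0, "wy": 0, "wz": 0}, {"tx": 132, "ty": 279, "tz": -60, "wx": 0, "wy": 0, "wz": 0}])

```text
time: 2.78
tool_pos: [0.5556, 0.1542, 0.1474]
orientation: [[0.65, 0.76, -0.004], [0.76, -0.65, -0.0], [-0.003, -0.003, -1.0]]
ft_force: [-1.3, -0.2, -0.8]
gripper_width: 0.0875
grip_force: 0.0
```

>>> step_arm(steps=[{"tx": 1, "ty": -1, "tz": -50, "wx": 0, "wy": 0, "wz": 0}, {"tx": 1, "ty": -1, "tz": -93, "wx": 0, "wy": 0, "wz": 0}, {"tx": 1, "ty": -1, "tz": -93, "wx": 0, "wy": 0, "wz": 0}, {"tx": 1, "ty": -1, "tz": -93, "wx": 0, "wy": 0, "wz": 0}])

```text
time: 3.28
tool_pos: [0.5578, 0.1494, 0.0597]
orientation: [[0.654, 0.757, 0.003], [0.757, -0.654, 0.0], [0.002, 0.002, -1.0]]
ft_force: [1.1, -1.0, 0.8]
gripper_width: 0.088
grip_force: 0.0
```

>>> step_arm(steps=[{"tx": 0, "ty": 0, "tz": 0, "wx": 0, "wy": 0, "wz": 0}, {"tx": 0, "ty": 0, "tz": 0, "wx": 0, "wy": 0, "wz": 0}, {"tx": 0, "ty": 0, "tz": 0, "wx": 0, "wy": 0, "wz": 0}, {"tx": 0, "ty": 0, "tz": 0, "wx": 0, "wy": 0, "wz": 0}, {"tx": 0, "ty": 0, "tz": 0, "wx": 0, "wy": 0, "wz": 0}, {"tx": 0, "ty": 0, "tz": 0, "wx": 0, "wy": 0, "wz": 0}], grip=0.5)

```text
time: 4.03
tool_pos: [0.5568, 0.15, 0.0575]
orientation: [[0.653, 0.757, -0.0], [0.757, -0.653, 0.0], [0.0, -0.0, -1.0]]
ft_force: [-1.7, 1.5, 1.6]
gripper_width: 0.0487
grip_force: 30.0
```

>>> step_arm(steps=[{"tx": 0, "ty": 0, "tz": 0, "wx": 0, "wy": 0, "wz": 0}, {"tx": 0, "ty": 0, "tz": 0, "wx": 0, "wy": 0, "wz": 0}, {"tx": 0, "ty": 0, "tz": -3, "wx": 0, "wy": 0, "wz": 10}, {"tx": 0, "ty": 0, "tz": -3, "wx": 0, "wy": 0, "wz": 90}, {"tx": 0, "ty": 0, "tz": -3, "wx": 0, "wy": 0, "wz": 90}, {"tx": 0, "ty": 0, "tz": -3, "wx": 0, "wy": 0, "wz": 90}, {"tx": 0, "ty": 0, "tz": -3, "wx": 0, "wy": 0, "wz": 90}, {"tx": 0, "ty": 0, "tz": -3, "wx": 0, "wy": 0, "wz": 90}], grip=0)

```text
time: 5.03
tool_pos: [0.5569, 0.1496, 0.0541]
orientation: [[-0.395, 0.919, -0.0], [0.919, 0.395, -0.0], [-0.0, -0.0, -1.0]]
ft_force: [-0.5, 0.6, 0.4]
gripper_width: 0.0877
grip_force: 0.0
```

```bash
python3 - <<'E'
from h import *
for _ in range(4):
    r.grab_frame('top'); o=r.get_obs(); print(o['time'],o['tool_pos'],o['ft_force'])
print(o['orientation'])
E
```

```text
5.075 [0.55686926 0.14954083 0.05412685] [-0.15038031 -0.33410857 -0.72581497]
5.125 [0.55691    0.14957492 0.05415668] [-0.3269019  -0.59225039  0.71768255]
5.175 [0.55687971 0.14958091 0.05415297] [-0.0780467  -0.01895224 -0.48999344]
5.225 [0.5568767  0.14961302 0.05419265] [ 0.55633302 -0.4040071  -0.93085922]
[[-3.85490261e-01  9.22711904e-01 -4.31701841e-05]
 [ 9.22711894e-01  3.85490249e-01 -1.71201223e-04]
 [-1.41327721e-04 -1.05830046e-04 -9.99999984e-01]]
```

>>> step_arm(steps=[{"tx": 0, "ty": 0, "tz": 0, "wx": 0, "wy": 0, "wz": 26.5}, {"tx": 0, "ty": 0, "tz": 0, "wx": 0, "wy": 0, "wz": 26.5}, {"tx": 0, "ty": 0, "tz": 0, "wx": 0, "wy": 0, "wz": 26.5}, {"tx": 0, "ty": 0, "tz": 0, "wx": 0, "wy": 0, "wz": 26.5}])

```text
time: 5.72
tool_pos: [0.5569, 0.1497, 0.0543]
orientation: [[-0.757, 0.653, 0.0], [0.653, 0.757, -0.0], [-0.0, -0.0, -1.0]]
ft_force: [0.9, 0.6, -0.5]
gripper_width: 0.088
grip_force: 0.0
```

>>> step_arm(steps=[{"tx": 0, "ty": 0, "tz": 0, "wx": 0, "wy": 0, "wz": 0}, {"tx": 0, "ty": 0, "tz": 0, "wx": 0, "wy": 0, "wz": 0}, {"tx": 0, "ty": 0, "tz": 0, "wx": 0, "wy": 0, "wz": 0}, {"tx": 0, "ty": 0, "tz": 0, "wx": 0, "wy": 0, "wz": 0}, {"tx": 0, "ty": 0, "tz": 0, "wx": 0, "wy": 0, "wz": 0}, {"tx": 0, "ty": 0, "tz": 0, "wx": 0, "wy": 0, "wz": 0}], grip=0.5)

```text
time: 6.48
tool_pos: [0.5572, 0.15, 0.0546]
orientation: [[-0.759, 0.651, 0.001], [0.651, 0.759, 0.001], [-0.0, 0.001, -1.0]]
ft_force: [1.8, 1.2, -0.0]
gripper_width: 0.0485
grip_force: 30.0
```

>>> step_arm(steps=[{"tx": 0, "ty": 0, "tz": 10, "wx": 0, "wy": 0, "wz": 0}, {"tx": 0, "ty": 0, "tz": 30, "wx": 0, "wy": 0, "wz": 0}, {"tx": 0, "ty": 0, "tz": 60, "wx": 0, "wy": 0, "wz": 0}, {"tx": 0, "ty": 0, "tz": 60, "wx": 0, "wy": 0, "wz": 0}, {"tx": 0, "ty": 0, "tz": 60, "wx": 0, "wy": 0, "wz": 0}])

```text
time: 7.1
tool_pos: [0.5566, 0.1496, 0.1138]
orientation: [[-0.759, 0.651, -0.001], [0.651, 0.759, -0.0], [0.0, -0.001, -1.0]]
ft_force: [-0.7, -0.2, -3.7]
gripper_width: 0.0487
grip_force: 30.0
```

```bash
cat > w.py <<'E'
from h import *
import sys
a=[]
for i in range(int(sys.argv[1])):
    p,d=r.grab_frame('scene'); o=r.get_obs(); a.append(o['ft_force'])
a=np.array(a); print(o['time'],o['tool_pos'],a.mean(0).round(2),(a.std(0)/len(a)**.5).round(2),o['gripper_width']); print(o['orientation'].round(4))
np.savez('held.npz',p=p,d=d,pos=o['tool_pos'],R=o['orientation'])
E
python3 w.py 16
```

```text
7.9 [0.55686226 0.14975846 0.11432405] [ 0.06 -0.06 -2.92] [0.09 0.1  0.1 ] 0.048721517880403534
[[-0.7595  0.6506  0.    ]
 [ 0.6506  0.7595  0.    ]
 [ 0.      0.     -1.    ]]
```

>>> step_arm(steps=[{"tx": 0, "ty": 0, "tz": -30, "wx": 0, "wy": 0, "wz": 0}, {"tx": 0, "ty": 0, "tz": -52, "wx": 0, "wy": 0, "wz": 0}, {"tx": 0, "ty": 0, "tz": -57, "wx": 0, "wy": 0, "wz": 0}, {"tx": 0, "ty": 0, "tz": -60, "wx": 0, "wy": 0, "wz": 0}, {"tx": 0, "ty": 0, "tz": -60, "wx": 0, "wy": 0, "wz": 0}])

```text
time: 8.52
tool_pos: [0.5574, 0.1498, 0.0553]
orientation: [[-0.759, 0.651, 0.001], [0.651, 0.759, 0.0], [-0.001, 0.001, -1.0]]
ft_force: [0.5, -0.2, -2.5]
gripper_width: 0.0483
grip_force: 30.0
```

>>> step_arm(steps=[{"tx": 0, "ty": 0, "tz": 0, "wx": 0, "wy": 0, "wz": 0}, {"tx": 0, "ty": 0, "tz": 0, "wx": 0, "wy": 0, "wz": 0}, {"tx": 0, "ty": 0, "tz": 0, "wx": 0, "wy": 0, "wz": 0}, {"tx": 0, "ty": 0, "tz": 30, "wx": 0, "wy": 0, "wz": 0}, {"tx": 0, "ty": 0, "tz": 90, "wx": 0, "wy": 0, "wz": 0}, {"tx": 0, "ty": 0, "tz": 90, "wx": 0, "wy": 0, "wz": 0}, {"tx": 0, "ty": 0, "tz": 90, "wx": 0, "wy": 0, "wz": 0}], grip=0)

```text
time: 9.4
tool_pos: [0.557, 0.1497, 0.1444]
orientation: [[-0.759, 0.651, 0.001], [0.651, 0.759, 0.0], [-0.0, 0.001, -1.0]]
ft_force: [-0.1, -0.0, -0.1]
gripper_width: 0.0881
grip_force: 0.0
```

>>> step_arm(steps=[{"tx": -31, "ty": 135, "tz": 0, "wx": 0, "wy": 0, "wz": -90}, {"tx": -31, "ty": 135, "tz": 0, "wx": 0, "wy": 0, "wz": -90}, {"tx": -31, "ty": 135, "tz": 0, "wx": 0, "wy": 0, "wz": -90}, {"tx": -31, "ty": 135, "tz": 0, "wx": 0, "wy": 0, "wz": -90}, {"tx": -31, "ty": 135, "tz": 0, "wx": 0, "wy": 0, "wz": -90}, {"tx": -31, "ty": 135, "tz": 0, "wx": 0, "wy": 0, "wz": -90}, {"tx": -31, "ty": 135, "tz": 0, "wx": 0, "wy": 0, "wz": -90}, {"tx": -31, "ty": 135, "tz": 0, "wx": 0, "wy": 0, "wz": -90}])

```text
time: 10.4
tool_pos: [0.525, 0.2843, 0.1418]
orientation: [[0.58, 0.815, -0.004], [0.815, -0.58, -0.002], [-0.003, -0.002, -1.0]]
ft_force: [0.1, -0.4, 0.1]
gripper_width: 0.0878
grip_force: 0.0
```

```bash
python3 - <<'E'
from h import *
for c in ('top','scene'):
    p,d=look(c); W=pts(c,d); np.save(c+'W2.npy',W)
    for g in ([.557,.15],):
        k=(np.hypot(W[...,0]-g[0],W[...,1]-g[1])<.035)&(W[...,2]>.079)&(W[...,2]<.095)
        q=W[k]; 
        if k.sum(): print(c,'cap',k.sum(),q.mean(0).round(4),cv2.minEnclosingCircle((q[:,:2]*1000).astype(np.float32)))
o=r.get_obs(); print(o['time'],o['tool_pos'],o['orientation'].round(3))
E
```

```text
top cap 466 [0.5573 0.1532 0.0848] ((557.6421508789062, 153.41371154785156), 25.126832962036133)
scene cap 364 [0.5544 0.1476 0.0846] ((555.4411010742188, 151.11695861816406), 26.112794876098633)
10.5 [0.52508146 0.28436859 0.14204031] [[ 0.576  0.817 -0.003]
 [ 0.817 -0.576 -0.001]
 [-0.003 -0.002 -1.   ]]
```

>>> step_arm(steps=[{"tx": 2, "ty": -1, "tz": -40, "wx": 0, "wy": 0, "wz": -5.6}, {"tx": 2, "ty": -1, "tz": -87.5, "wx": 0, "wy": 0, "wz": -5.6}, {"tx": 2, "ty": -1, "tz": -87.5, "wx": 0, "wy": 0, "wz": -5.6}, {"tx": 2, "ty": -1, "tz": -87.5, "wx": 0, "wy": 0, "wz": -5.6}])

```text
time: 11.0
tool_pos: [0.5282, 0.2839, 0.058]
orientation: [[0.651, 0.759, 0.001], [0.759, -0.651, 0.0], [0.001, 0.0, -1.0]]
ft_force: [0.2, 0.7, 1.0]
gripper_width: 0.0878
grip_force: 0.0
```

>>> step_arm(steps=[{"tx": 0, "ty": 0, "tz": 0, "wx": 0, "wy": 0, "wz": 0}, {"tx": 0, "ty": 0, "tz": 0, "wx": 0, "wy": 0, "wz": 0}, {"tx": 0, "ty": 0, "tz": 0, "wx": 0, "wy": 0, "wz": 0}, {"tx": 0, "ty": 0, "tz": 0, "wx": 0, "wy": 0, "wz": 0}, {"tx": 0, "ty": 0, "tz": 0, "wx": 0, "wy": 0, "wz": 0}, {"tx": 0, "ty": 0, "tz": 0, "wx": 0, "wy": 0, "wz": 0}], grip=0.5)

```text
time: 11.75
tool_pos: [0.5278, 0.2839, 0.057]
orientation: [[0.652, 0.758, 0.0], [0.758, -0.652, 0.0], [0.0, -0.0, -1.0]]
ft_force: [-1.4, 1.0, 1.7]
gripper_width: 0.0485
grip_force: 30.0
```

>>> step_arm(steps=[{"tx": 0, "ty": 0, "tz": 0, "wx": 0, "wy": 0, "wz": 0}, {"tx": 0, "ty": 0, "tz": 0, "wx": 0, "wy": 0, "wz": 0}, {"tx": 0, "ty": 0, "tz": 0, "wx": 0, "wy": 0, "wz": 45}, {"tx": 0, "ty": 0, "tz": 0, "wx": 0, "wy": 0, "wz": 45}, {"tx": 0, "ty": 0, "tz": 0, "wx": 0, "wy": 0, "wz": 45}, {"tx": 0, "ty": 0, "tz": 0, "wx": 0, "wy": 0, "wz": 45}, {"tx": 0, "ty": 0, "tz": 0, "wx": 0, "wy": 0, "wz": 45}, {"tx": 0, "ty": 0, "tz": 0, "wx": 0, "wy": 0, "wz": 45}], grip=0)

```text
time: 12.75
tool_pos: [0.5278, 0.2837, 0.0567]
orientation: [[-0.072, 0.997, -0.0], [0.997, 0.072, -0.0], [-0.0, -0.0, -1.0]]
ft_force: [-0.1, 0.4, -0.0]
gripper_width: 0.0877
grip_force: 0.0
```

>>> step_arm(steps=[{"tx": 0, "ty": 0, "tz": 0, "wx": 0, "wy": 0, "wz": 45}, {"tx": 0, "ty": 0, "tz": 0, "wx": 0, "wy": 0, "wz": 45}, {"tx": 0, "ty": 0, "tz": 0, "wx": 0, "wy": 0, "wz": 45}, {"tx": 0, "ty": 0, "tz": 0, "wx": 0, "wy": 0, "wz": 45}, {"tx": 0, "ty": 0, "tz": 0, "wx": 0, "wy": 0, "wz": 45}, {"tx": 0, "ty": 0, "tz": 0, "wx": 0, "wy": 0, "wz": 45}])

```text
time: 13.5
tool_pos: [0.5279, 0.2837, 0.0568]
orientation: [[-0.755, 0.655, -0.0], [0.655, 0.755, -0.0], [-0.0, -0.0, -1.0]]
ft_force: [-0.5, 0.3, 0.3]
gripper_width: 0.0878
grip_force: 0.0
```

>>> step_arm(steps=[{"tx": 0, "ty": 0, "tz": 0, "wx": 0, "wy": 0, "wz": 0}, {"tx": 0, "ty": 0, "tz": 0, "wx": 0, "wy": 0, "wz": 0}, {"tx": 0, "ty": 0, "tz": 0, "wx": 0, "wy": 0, "wz": 0}, {"tx": 0, "ty": 0, "tz": 0, "wx": 0, "wy": 0, "wz": 0}, {"tx": 0, "ty": 0, "tz": 0, "wx": 0, "wy": 0, "wz": 0}, {"tx": 0, "ty": 0, "tz": 0, "wx": 0, "wy": 0, "wz": 0}], grip=0.5)

```text
time: 14.25
tool_pos: [0.5279, 0.2838, 0.0569]
orientation: [[-0.758, 0.652, 0.0], [0.652, 0.758, 0.0], [-0.0, 0.0, -1.0]]
ft_force: [0.4, -0.1, 0.8]
gripper_width: 0.0481
grip_force: 30.0
```

>>> step_arm(steps=[{"tx": 0, "ty": 0, "tz": 10, "wx": 0, "wy": 0, "wz": 0}, {"tx": 0, "ty": 0, "tz": 30, "wx": 0, "wy": 0, "wz": 0}, {"tx": 0, "ty": 0, "tz": 60, "wx": 0, "wy": 0, "wz": 0}, {"tx": 0, "ty": 0, "tz": 60, "wx": 0, "wy": 0, "wz": 0}, {"tx": 0, "ty": 0, "tz": 60, "wx": 0, "wy": 0, "wz": 0}])

```text
time: 14.88
tool_pos: [0.5278, 0.2837, 0.1166]
orientation: [[-0.758, 0.652, -0.0], [0.652, 0.758, -0.0], [0.0, -0.0, -1.0]]
ft_force: [1.1, 0.1, -0.6]
gripper_width: 0.0488
grip_force: 30.0
```

```bash
python3 w.py 10
```

```text
15.375 [0.52778148 0.28370583 0.11656416] [-0.03  0.07 -1.06] [0.17 0.1  0.15] 0.04854865260765163
[[-7.580e-01  6.522e-01 -3.000e-04]
 [ 6.522e-01  7.580e-01 -2.000e-04]
 [ 1.000e-04 -3.000e-04 -1.000e+00]]
```

>>> step_arm(steps=[{"tx": 0, "ty": -30, "tz": 50, "wx": 0, "wy": 0, "wz": 0}, {"tx": 4, "ty": -80, "tz": 70, "wx": 0, "wy": 0, "wz": 0}, {"tx": 7, "ty": -404, "tz": 70, "wx": -13.1, "wy": -15.2, "wz": 0}, {"tx": 7, "ty": -404, "tz": 70, "wx": -13.1, "wy": -15.2, "wz": 0}, {"tx": 7, "ty": -404, "tz": 70, "wx": -13.1, "wy": -15.2, "wz": 0}, {"tx": 7, "ty": -404, "tz": 70, "wx": -13.1, "wy": -15.2, "wz": 0}, {"tx": 7, "ty": -404, "tz": 70, "wx": -13.1, "wy": -15.2, "wz": 0}, {"tx": 7, "ty": -404, "tz": 70, "wx": -13.1, "wy": -15.2, "wz": 0}])

```text
time: 16.38
tool_pos: [0.534, -0.1239, 0.187]
orientation: [[-0.709, 0.656, 0.259], [0.616, 0.755, -0.226], [-0.344, -0.001, -0.939]]
ft_force: [-0.5, -0.1, -1.6]
gripper_width: 0.0487
grip_force: 30.0
```

>>> step_arm(steps=[{"tx": 0, "ty": 0, "tz": 0, "wx": 0, "wy": 0, "wz": 0}, {"tx": 0, "ty": 0, "tz": 0, "wx": 0, "wy": 0, "wz": 0}])

```text
time: 16.62
tool_pos: [0.5351, -0.1188, 0.1868]
orientation: [[-0.713, 0.651, 0.26], [0.612, 0.759, -0.223], [-0.343, 0.0, -0.939]]
ft_force: [0.6, 0.1, -1.7]
gripper_width: 0.0483
grip_force: 30.0
```

>>> step_arm(steps=[{"tx": 0, "ty": -1.7, "tz": -30, "wx": 0, "wy": 0, "wz": 0}, {"tx": 0, "ty": -1.7, "tz": -56, "wx": 0, "wy": 0, "wz": 0}, {"tx": 0, "ty": -1.7, "tz": -56, "wx": 0, "wy": 0, "wz": 0}, {"tx": 0, "ty": -1.7, "tz": -56, "wx": 0, "wy": 0, "wz": 0}])

```text
time: 17.12
tool_pos: [0.5355, -0.121, 0.1321]
orientation: [[-0.713, 0.651, 0.262], [0.611, 0.759, -0.224], [-0.344, 0.0, -0.939]]
ft_force: [-0.1, -0.1, -0.4]
gripper_width: 0.0485
grip_force: 30.0
```

```bash
python3 - <<'E'
from h import *
p,d=look('scene'); W=pts('scene',d); np.save('sceneW3.npy',W)
c=p[200:440,260:500]; cv2.imwrite('pics/pre.png',cv2.resize(cv2.cvtColor(c,cv2.COLOR_RGB2BGR),None,fx=2.5,fy=2.5,interpolation=cv2.INTER_CUBIC))
o=r.get_obs(); print(o['time'],o['tool_pos'],o['orientation'].round(4))
a=-o['orientation'][:,2]; base=o['tool_pos']-.0488*a
# fit radius/centre of can body from scene depth: points 5..45 mm up axis
q=(W-base); s=q@a; rad=q-s[...,None]*a; k=(s>.004)&(s<.028)&(np.linalg.norm(rad,axis=-1)<.032)
X=rad[k]; ex,ey=o['orientation'][:,0],o['orientation'][:,1]; u,v=X@ex,X@ey
from scipy.optimize import least_squares
f=least_squares(lambda c:np.hypot(u-c[0],v-c[1])-.022,[0,0],loss='soft_l1',f_scale=.001)
print(k.sum(),'can axis offset by scene cam (tool x,y) mm',f.x*1000,'world',(ex*f.x[0]+ey*f.x[1])*1000)
E
```

```text
17.175 [ 0.53575581 -0.12129187  0.13266882] [[-0.712   0.6512  0.2625]
 [ 0.6115  0.7589 -0.224 ]
 [-0.3451  0.001  -0.9386]]
344 can axis offset by scene cam (tool x,y) mm [3.00248138 0.50987619] world [-1.8058424   2.22289863 -1.03562688]
```

View pics/pre.png

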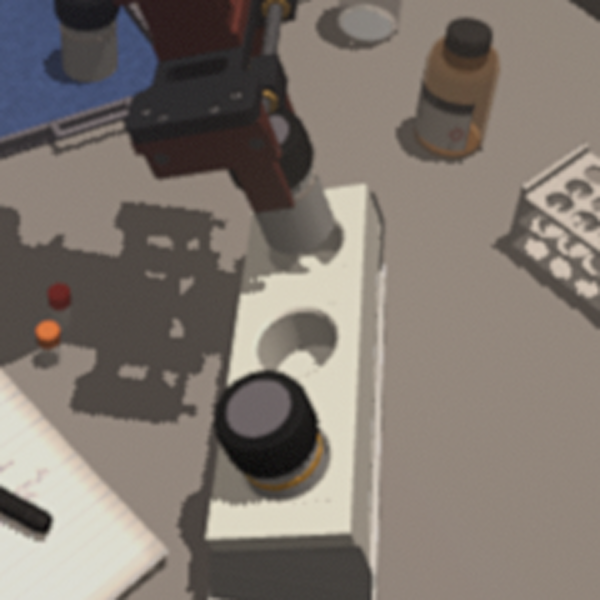

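```bash
python3 - <<'E'
from h import *
from scipy.optimize import least_squares
n=np.array([-.343*np.cos(np.radians(40.8)),.343*np.sin(np.radians(40.8)),.9393]); n/=np.linalg.norm(n)
ey=np.array([np.sin(np.radians(40.8)),np.cos(np.radians(40.8)),0]); ex=np.cross(ey,n)
for c,b in (('top',(.0004,.0035,-.001)),('scene',(-.0018,.0022,-.001))):
    W=np.load(c+'W.npy')-np.array(b)
    m=r.camera_model(c);E=np.array(m['extrinsics']);C=-E[:3,:3].T@E[:3,3]
    v,u=np.mgrid[:480,:640]
    D=np.stack([(u-m['cx'])/m['fx'],-(v-m['cy'])/m['fy'],-np.ones(u.shape)],-1)@E[:3,:3]
    o=np.array([.5516,-.1348,.0709]); near=np.linalg.norm(W-o,axis=-1)<.04
    h0=(W-o)@n; top=np.median(h0[near&(abs(h0)<.005)]); print(c,'plane off',top)
    o=o+top*n; C=C-np.array(b)
    X=C+D*(((o-C)@n)/(D@n))[...,None]; h=(W-o)@n; x=(X-o)@ex; y=(X-o)@ey
    g=D/(-(D@n))[...,None]; 
    for off in (0,-.075):
      for t in (.003,.006,.01):
        cx,cy=0,off
        for _ in range(10):
            k=(np.hypot(x-cx,y-cy)<.031)&(h<-t); cx,cy=x[k].mean(),y[k].mean()
        gx,gy=(g[k]@ex).mean(),(g[k]@ey).mean()
        print(' sock',off,t,k.sum(),'x,y mm',(1000*np.array([cx+t*gx/2,cy+t*gy/2-off])).round(2))
    # yellow can cap: cylinder about n, cap top disc
    s=h; k=(np.hypot((W-o)@ex,(W-o)@ey+.15)<.032)&(s>.022)&(s<.041); q=W[k]; a,bb=(q-o)@ex,(q-o)@ey+.15
    f=least_squares(lambda p:np.hypot(a-p[0],bb-p[1])-.0245,[0,0],loss='soft_l1',f_scale=.001)
    k2=(np.hypot((W-o)@ex,(W-o)@ey+.15)<.032)&(s>.041)&(s<.05); (p1,p2),R=cv2.minEnclosingCircle((np.stack([(W[k2]-o)@ex,(W[k2]-o)@ey+.15],-1)*1000).astype(np.float32))
    print(' yellow side',k.sum(),(f.x*1000).round(2),'top mean',k2.sum(),((W[k2]-o)@ex).mean()*1000,((W[k2]-o)@ey).mean()*1000+150,'circ',p1,p2,R,'h',np.median(s[k2]))
E
```

```text
top plane off 0.0008273285065556053
 sock 0 0.003 417 x,y mm [-0.57  0.05]
 sock 0 0.006 385 x,y mm [-0.21  0.17]
 sock 0 0.01 377 x,y mm [-0.38  0.13]
 sock -0.075 0.003 412 x,y mm [-0.23  0.02]
 sock -0.075 0.006 391 x,y mm [-0.43 -0.2 ]
 sock -0.075 0.01 375 x,y mm [-0.43 -0.01]
 yellow side 111 [-0.71  0.2 ] top mean 474 0.02868520467520077 1.0435632324559094 circ -0.3168891668319702 1.193627953529358 24.766752243041992 h 0.04412080221091237
scene plane off 0.000665480715007283
 sock 0 0.003 495 x,y mm [ 1.33 -0.7 ]
 sock 0 0.006 458 x,y mm [ 1.3  -0.57]
 sock 0 0.01 394 x,y mm [ 1.33 -0.79]
 sock -0.075 0.003 610 x,y mm [ 1.7  -0.09]
 sock -0.075 0.006 561 x,y mm [ 1.88 -0.16]
 sock -0.075 0.01 499 x,y mm [ 1.67 -0.25]
 yellow side 415 [1.24 0.43] top mean 977 2.1621929239116113 -1.6694625480124046 circ 1.9767329692840576 -0.5263610482215881 24.790355682373047 h 0.04419674224622381
```

>>> step_arm(steps=[{"tx": 2, "ty": -1.7, "tz": -8.5, "wx": 0, "wy": 0, "wz": 0}, {"tx": 4.1, "ty": -3.4, "tz": -16, "wx": 0, "wy": 0, "wz": 0}, {"tx": 4.9, "ty": -4.2, "tz": -18.8, "wx": 0, "wy": 0, "wz": 0}, {"tx": 4.9, "ty": -4.2, "tz": -18.8, "wx": 0, "wy": 0, "wz": 0}, {"tx": 4.9, "ty": -4.2, "tz": -18.8, "wx": 0, "wy": 0, "wz": 0}])

```text
time: 17.8
tool_pos: [0.5399, -0.1259, 0.1117]
orientation: [[-0.712, 0.652, 0.26], [0.613, 0.758, -0.223], [-0.343, 0.0, -0.939]]
ft_force: [2.9, 2.1, -3.2]
gripper_width: 0.0488
grip_force: 30.0
```

```bash
cat > f.py <<'E'
from h import *
F=[];Mo=[]
for _ in range(6):
    r.grab_frame('top'); o=r.get_obs(); F.append(o['ft_force']); Mo.append(o['moment'])
R=o['orientation'];F=np.mean(F,0)+[0,0,1.06];a=np.array([-.2597,.2241,.9393]);ex=np.array([.711,-.614,.342]);ey=np.array([.653,.757,0])
q=o['tool_pos']-.0488*a-np.array([.5516,-.1348,.0717])
print(o['time'],o['tool_pos'].round(4),'z',R[:,2].round(4),'F ex,ey,a',(F@ex).round(2),(F@ey).round(2),(F@a).round(2),'M',np.mean(Mo,0).round(2),'pos mm ex,ey,a',1000*(q@ex).round(4),1000*(q@ey).round(4),1000*(q@a).round(4))
E
python3 f.py
```

```text
18.1 [ 0.5399 -0.1259  0.1119] z [ 0.2601 -0.2235 -0.9394] F ex,ey,a -0.14 4.24 -2.76 M [ 0.85 -0.6   0.36] pos mm ex,ey,a 0.0 -0.9 -6.0
```

>>> step_arm(steps=[{"tx": 0.6, "ty": 0.7, "tz": 0, "wx": 0, "wy": 0, "wz": 0}, {"tx": 1.9, "ty": -0.4, "tz": -4.7, "wx": 0, "wy": 0, "wz": 0}, {"tx": 3.2, "ty": -1.5, "tz": -9.4, "wx": 0, "wy": 0, "wz": 0}, {"tx": 3.2, "ty": -1.5, "tz": -9.4, "wx": 0, "wy": 0, "wz": 0}])

```text
time: 18.6
tool_pos: [0.5428, -0.128, 0.102]
orientation: [[-0.712, 0.652, 0.259], [0.613, 0.758, -0.224], [-0.343, -0.001, -0.939]]
ft_force: [0.4, 0.1, -2.8]
gripper_width: 0.0489
grip_force: 30.0
```

```bash
python3 f.py
```

```text
18.9 [ 0.5428 -0.1279  0.1027] z [ 0.2596 -0.2244 -0.9393] F ex,ey,a -0.14 0.02 -0.35 M [ 0.21 -0.02  0.01] pos mm ex,ey,a 0.2 -0.5 -15.9
```

>>> step_arm(steps=[{"tx": 1.3, "ty": -1.1, "tz": -4.7, "wx": 0, "wy": 0, "wz": 0}, {"tx": 2.6, "ty": -2.2, "tz": -9.4, "wx": 0, "wy": 0, "wz": 0}, {"tx": 3.6, "ty": -3.1, "tz": -13.1, "wx": 0, "wy": 0, "wz": 0}, {"tx": 4.2, "ty": -3.6, "tz": -15, "wx": 0, "wy": 0, "wz": 0}, {"tx": 4.2, "ty": -3.6, "tz": -15, "wx": 0, "wy": 0, "wz": 0}])

```text
time: 19.52
tool_pos: [0.5471, -0.1313, 0.0873]
orientation: [[-0.712, 0.652, 0.259], [0.613, 0.758, -0.224], [-0.343, -0.001, -0.939]]
ft_force: [0.1, -0.3, -0.8]
gripper_width: 0.0485
grip_force: 30.0
```

```bash
python3 f.py
```

```text
19.825 [ 0.5472 -0.1313  0.0878] z [ 0.2601 -0.2241 -0.9392] F ex,ey,a -0.1 -0.09 -0.23 M [ 0.16  0.04 -0.  ] pos mm ex,ey,a 0.3 -0.2 -31.8
```

Now 1 mm steps until it touches the floor.

>>> step_arm(steps=[{"tx": 0.3, "ty": -0.2, "tz": -0.9, "wx": 0, "wy": 0, "wz": 0}, {"tx": 0.5, "ty": -0.4, "tz": -1.9, "wx": 0, "wy": 0, "wz": 0}, {"tx": 0.5, "ty": -0.4, "tz": -1.9, "wx": 0, "wy": 0, "wz": 0}])

```text
time: 20.2
tool_pos: [0.5478, -0.1316, 0.0867]
orientation: [[-0.712, 0.652, 0.261], [0.613, 0.758, -0.224], [-0.344, 0.0, -0.939]]
ft_force: [-3.6, 1.9, 4.8]
gripper_width: 0.0484
grip_force: 30.0
```

```bash
python3 f.py
```

```text
20.5 [ 0.5478 -0.1316  0.0867] z [ 0.2608 -0.2242 -0.939 ] F ex,ey,a -2.41 -1.04 8.11 M [ 0.19  0.58 -0.14] pos mm ex,ey,a 0.6 -0.1 -33.0
```

>>> step_arm(steps=[{"tx": 0.3, "ty": -0.2, "tz": -0.9, "wx": 0, "wy": 0, "wz": 0}, {"tx": 0.3, "ty": -0.2, "tz": -0.9, "wx": 0, "wy": 0, "wz": 0}])

```text
time: 20.75
tool_pos: [0.5481, -0.1317, 0.0867]
orientation: [[-0.712, 0.652, 0.261], [0.613, 0.758, -0.224], [-0.344, 0.0, -0.939]]
ft_force: [-6.9, 4.6, 9.8]
gripper_width: 0.0482
grip_force: 30.0
```

```bash
python3 f.py
```

```text
21.05 [ 0.5481 -0.1317  0.0866] z [ 0.2611 -0.2241 -0.9389] F ex,ey,a -4.29 -1.66 13.07 M [ 0.27  1.02 -0.23] pos mm ex,ey,a 0.8 0.1 -33.2
```

>>> step_arm(steps=[{"tx": 0, "ty": 0, "tz": 0, "wx": 0, "wy": 0, "wz": 0}, {"tx": 0, "ty": 0, "tz": 0, "wx": 0, "wy": 0, "wz": 0}, {"tx": 0, "ty": 0, "tz": 0, "wx": 0, "wy": 0, "wz": 0}, {"tx": 0, "ty": 0, "tz": 0, "wx": 0, "wy": 0, "wz": 0}, {"tx": -5.2, "ty": 4.5, "tz": 18.8, "wx": 0, "wy": 0, "wz": 0}, {"tx": -13, "ty": 11.2, "tz": 47, "wx": 0, "wy": 0, "wz": 0}, {"tx": -23.4, "ty": 20.2, "tz": 84.5, "wx": 0, "wy": 0, "wz": 0}, {"tx": -23.4, "ty": 20.2, "tz": 84.5, "wx": 0, "wy": 0, "wz": 0}], grip=0)

```text
time: 22.05
tool_pos: [0.5259, -0.1116, 0.1737]
orientation: [[-0.71, 0.652, 0.267], [0.612, 0.758, -0.225], [-0.349, 0.003, -0.937]]
ft_force: [0.2, 0.0, 0.1]
gripper_width: 0.0877
grip_force: 0.0
```

```bash
python3 - <<'E'
from h import *
p,d=look('scene'); W=pts('scene',d)
c=p[200:440,260:500]; cv2.imwrite('pics/post.png',cv2.resize(cv2.cvtColor(c,cv2.COLOR_RGB2BGR),None,fx=2.5,fy=2.5,interpolation=cv2.INTER_CUBIC))
n=np.array([-.2597,.2241,.9393]); ey=np.array([.653,.757,0]); ex=np.cross(ey,n); o=np.array([.5516,-.1348,.0717])
q=W-o-[-.0018,.0022,-.001]; s=q@n
for y0 in (0,-.15):
    k=(np.hypot(q@ex,q@ey-y0)<.03)&(s>.038)&(s<.06); print(y0,k.sum(),'top above face',np.percentile(s[k],[20,50,80]).round(4) if k.any() else None, (q@ex)[k].mean(),(q@ey)[k].mean())
print(r.get_obs()['tool_pos'])
E
```

```text
0 658 top above face [0.0429 0.0441 0.0449] 0.0021629036604960544 -0.004646858193570286
-0.15 1062 top above face [0.0429 0.0441 0.0449] 0.0025226923268956707 -0.15278234482365768
[ 0.52529448 -0.11164253  0.17109132]
```

View pics/post.png

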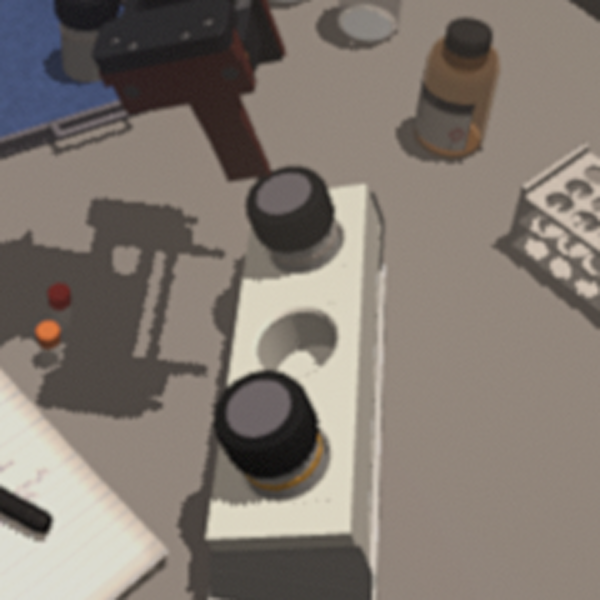

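The picture shows the light can in the end socket, standing 44.1 mm proud like the fixed one, so it is fully home. Next I fetch the heavy can.

>>> step_arm(steps=[{"tx": -5, "ty": 15, "tz": 20, "wx": 0, "wy": 0, "wz": 0}, {"tx": 31, "ty": 261, "tz": 0, "wx": 13.2, "wy": 15.4, "wz": 0}, {"tx": 31, "ty": 261, "tz": 0, "wx": 13.2, "wy": 15.4, "wz": 0}, {"tx": 31, "ty": 261, "tz": 0, "wx": 13.2, "wy": 15.4, "wz": 0}, {"tx": 31, "ty": 261, "tz": 0, "wx": 13.2, "wy": 15.4, "wz": 0}, {"tx": 31, "ty": 261, "tz": 0, "wx": 13.2, "wy": 15.4, "wz": 0}, {"tx": 31, "ty": 261, "tz": 0, "wx": 13.2, "wy": 15.4, "wz": 0}, {"tx": 31, "ty": 261, "tz": 0, "wx": 13.2, "wy": 15.4, "wz": 0}])

```text
time: 23.1
tool_pos: [0.5556, 0.1478, 0.169]
orientation: [[-0.757, 0.654, -0.004], [0.654, 0.757, 0.001], [0.004, -0.001, -1.0]]
ft_force: [-0.1, 0.7, 0.2]
gripper_width: 0.0881
grip_force: 0.0
```

```bash
python3 - <<'E'
from h import *
r.grab_frame('top');o=r.get_obs(); print(o['time'],o['tool_pos'],o['orientation'].round(4))
E
```

```text
23.15 [0.55564553 0.14783167 0.16930181] [[-0.7568  0.6537 -0.0033]
 [ 0.6537  0.7568  0.0015]
 [ 0.0035 -0.001  -1.    ]]
```

>>> step_arm(steps=[{"tx": 1.2, "ty": 1.9, "tz": -50, "wx": 0, "wy": 0, "wz": 0}, {"tx": 1.2, "ty": 1.9, "tz": -95, "wx": 0, "wy": 0, "wz": 0}, {"tx": 1.2, "ty": 1.9, "tz": -114.5, "wx": 0, "wy": 0, "wz": 0}, {"tx": 1.2, "ty": 1.9, "tz": -114.5, "wx": 0, "wy": 0, "wz": 0}, {"tx": 1.2, "ty": 1.9, "tz": -114.5, "wx": 0, "wy": 0, "wz": 0}])

```text
time: 23.78
tool_pos: [0.558, 0.1512, 0.0573]
orientation: [[-0.758, 0.652, -0.0], [0.652, 0.758, 0.002], [0.002, 0.002, -1.0]]
ft_force: [0.3, 0.0, 0.8]
gripper_width: 0.0874
grip_force: 0.0
```

>>> step_arm(steps=[{"tx": 0, "ty": 0, "tz": 0, "wx": 0, "wy": 0, "wz": 0}, {"tx": 0, "ty": 0, "tz": 0, "wx": 0, "wy": 0, "wz": 0}, {"tx": 0, "ty": 0, "tz": 0, "wx": 0, "wy": 0, "wz": 0}, {"tx": 0, "ty": 0, "tz": 0, "wx": 0, "wy": 0, "wz": 0}, {"tx": 0, "ty": 0, "tz": 0, "wx": 0, "wy": 0, "wz": 0}, {"tx": 0, "ty": 0, "tz": 0, "wx": 0, "wy": 0, "wz": 0}], grip=0.5)

```text
time: 24.52
tool_pos: [0.5569, 0.1514, 0.0549]
orientation: [[-0.758, 0.652, -0.003], [0.652, 0.758, 0.002], [0.004, -0.001, -1.0]]
ft_force: [0.9, 0.0, 0.7]
gripper_width: 0.0486
grip_force: 30.0
```

>>> step_arm(steps=[{"tx": 0, "ty": 0, "tz": 15, "wx": 0, "wy": 0, "wz": 0}, {"tx": 0, "ty": 4, "tz": 50, "wx": 0, "wy": 0, "wz": 0}, {"tx": -5, "ty": 15, "tz": 90, "wx": 0, "wy": 0, "wz": 0}, {"tx": -10, "ty": 30, "tz": 130, "wx": 0, "wy": 0, "wz": 0}, {"tx": -12, "ty": 45, "tz": 155, "wx": 0, "wy": 0, "wz": 0}, {"tx": -12, "ty": 50, "tz": 160, "wx": 0, "wy": 0, "wz": 0}, {"tx": -12, "ty": 50, "tz": 160, "wx": 0, "wy": 0, "wz": 0}, {"tx": -12, "ty": 50, "tz": 160, "wx": 0, "wy": 0, "wz": 0}])

```text
time: 25.52
tool_pos: [0.5443, 0.2005, 0.2128]
orientation: [[-0.758, 0.652, -0.007], [0.652, 0.758, 0.001], [0.005, -0.004, -1.0]]
ft_force: [0.9, 0.9, -4.0]
gripper_width: 0.0485
grip_force: 30.0
```

```bash
python3 w.py 8; python3 -c "
from h import *
look('scene','end.png')"
```

```text
25.925 [0.54475002 0.20107137 0.21464076] [-0.08 -0.02 -3.06] [0.19 0.26 0.11] 0.04828778521565056
[[-0.758   0.6522 -0.0037]
 [ 0.6522  0.758   0.0017]
 [ 0.0039 -0.0012 -1.    ]]
```

View pics/end.png

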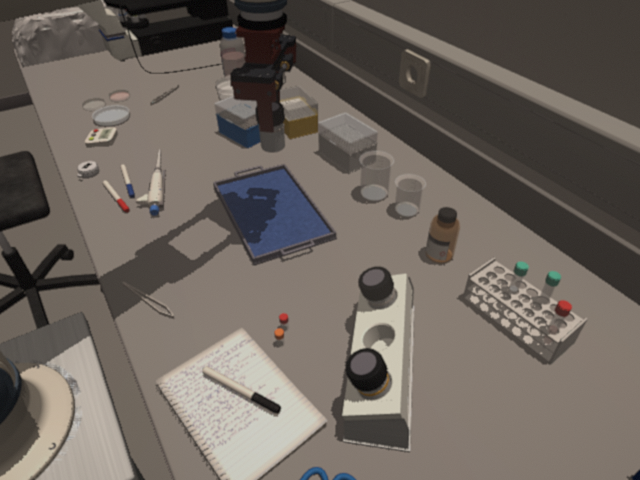

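The heavy can (3.06 N) is held upright at (272,130) with its underside about 16 cm above the felt. The light can is seated at (376,285), and nothing else has moved.

```bash
python3 -c "
from plant import r
print(r.job_done())"
```

```text
the job is handed in; nothing more can be done
None
```

I stored the lighter can (can_b as I labelled them, about 1.1 N) fully home in socket_0 and let it go. I handed the job in with the heavier can (can_a, about 3.0 N) held upright about 16 cm above the tray.

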